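Scoop chill beads into the bowl

ROBOT

A 6-joint arm with a two-finger parallel gripper is mounted at the origin on the work surface. World frame = base frame: x ahead of the robot, y to its left, z up, the work surface at z = 0. Lengths are in m, angles in degrees, forces in N, time in s.
With the tool pointing down it reaches from about 0.3 to 0.75 m from the base axis. Payload 8.5 kg.
Tool frame: the origin (TCP) lies at the very end of the fingers, on their centre line; the grasp point (between the pads) lies 19 mm behind it (env.tcp_to_grasp is the distance from the TCP to the grasp point, in m); z points along the fingers, y is the line along which they close (so a half turn about z gives the same grasp; the last joint's range is limited). The gripper opens to 85 mm and grips with 20 to 120 N. Pads are 22 mm wide; open, the fingers measure 114 mm over their backs; the gripper's body (76 mm by 85 mm) begins 54 mm behind the grasp point. The pads swing forward as they close: fully open they stand 13 mm farther back than shut.
Start: joints at [-82.351, 21.807, 74.336, -0, 83.858, -12.336], TCP at [0.188, -0.517, 0.231] pointing down, gripper open.
Joint ranges: [-178.18, 178.18], [-50.72, 133.34], [12.68, 142.11], [-81.47, 261.47], [9.98, 163.14], [-165.26, 165.26]. Speed limits (degrees/s): [136.94, 136.94, 180, 180, 180, 180].

INTERFACE

Orientations are given as a 3x3 rotation matrix whose columns are the frame's x, y, z axes.
In Python, from rig import status, get_image, env gives the robot as it stands.
- The arm moves only by the shell command python3 -m handwheel 'ROWS' [FORCE]. ROWS is text: rows parted by semicolons, each of 7 numbers parted by spaces: the shift along the world's x, y, z in cm, then the turn, a rotation vector about the world's x, y, z in degrees, then the opening, from 0 (shut) to 1 (fully open). In form: dx dy dz wx wy wz gripper; .... A call has 1 to 8 rows; each row is the pose to reach, as a shift and turn from the pose commanded when the call began; what a row does not reach only later rows make up. A row lasts 1/12 s, in which the tool goes at most 41.7 mm and 7.16 degrees, less where a joint would pass 70% of its speed; a pose out of reach is approached as far as the arm can. A call with a gripper value outside its range is refused whole. The fingers move at their own pace and stop on an object; FORCE is the grip in N (left out, the last holds). Time passes only in rows, so rows that repeat a pose let the fingers close. It gives the time, the measured TCP pose, the force, the opening and the grip force at its end, in the units of the state.
- status.observe(): the state, without advancing time (a new reading comes with each control period).
- get_image(name): name is "scene" or "top" or "wrist"; returns a dict with "color" (384x512x3 uint8, red, green, blue), "vertical_fov" (degrees; the focal length in pixels is half the picture's height over the tangent of half this angle, whatever the lens; pixels are square), "cx", "cy" (the principal point, pixels), "xyz" and "orientation" of the camera in the world. Camera axes: x right, y down, z forward; pixel columns grow to the right and rows downward; lengths in m; the calibration is good to about 2 mm. A picture is of the moment at which its call begins. There is no depth.
- env.close_job(): hands the job in; it is judged then, once.
The state is a dict: "time_s": time; "q": joint angles; "qvel": joint speeds; "joint_efforts": joint torques, N m; "position": TCP position; "tool_rot": TCP orientation; "ft_force": force on the tool from outside, world axes, zero at the start; "wrist_torque": the same for the moment, N m; "grip_width": finger opening in m; "gripper_force": force on a finger pad.
Only numpy, scipy, OpenCV 4.12 (cv2) and the standard library are available. Lean on these libraries where they do the work, as an engineer would, in place of code of your own. Each camera call takes 0.05 s, during which the arm holds its last target. There are 200 camera calls.

TASK

Use the scoop to transfer all five of the metal chill beads from the black tub into the steel bowl, then stand the scoop upright on the rubber mat, with its pan in the middle of the mat. Do not touch the beads with the gripper, keep the bowl standing on the bench, and leave everything else on the bench undisturbed.

Things in the scene. Friction and masses are not known exactly. Their poses are not given: they have to be found in the camera images.
- scoop: Steel scoop, 192 mm long, 0.22 kg, standing on its pan. Origin: centre of the pan's underside; x out of the open mouth, z up. Pan 76 mm long (x -38 to 38), 90 wide; back wall 40 high, side walls falling to nothing at the mouth. Flat floor 1.5 thick; tipped back 15 degrees it holds the beads, mouth down 40 degrees it pours. Black bar handle behind: x -54 to -154, z 75 to 95, 18 mm wide
- scoop_grip (a point): Middle of the scoop's handle bar, where to grip across its 18 mm width: x -90, z 85 mm from the scoop's origin
- scoop_mouth (a point): Middle of the front edge of the scoop's pan: x +38, z 1.5 mm from the scoop's origin
- tub: Black open rectangular tub, fixed to the bench, holding the beads: 240 mm long (its x), 114 wide (its y), 45 high, walls and floor 6 thick. Origin: centre of its underside. Inside 102 mm wide; flat floor from x -114 to +90 mm; from there a 35 degree ramp rises 17 mm to the foot of the upright far wall (inner face x +114). The beads start in that half
- bowl: Round open steel bowl, loose, 0.5 kg, 150 mm across its rim, 120 mm across the foot, 55 mm high, wall 3 mm, floor 4 mm thick. Origin: centre of its underside, z up
- mat: Square dark rubber mat on the bench, 170 x 170 mm, 4 mm thick, fixed. Origin: centre of its underside
- bead0_center (a point): Centre of metal bead 1 of five: a plain aluminium ball 27 mm across, 28 g (all are alike)
- bead1_center (a point): Centre of metal bead 2 of five: a plain aluminium ball 27 mm across, 28 g (all are alike)
- bead2_center (a point): Centre of metal bead 3 of five: a plain aluminium ball 27 mm across, 28 g (all are alike)
- bead3_center (a point): Centre of metal bead 4 of five: a plain aluminium ball 27 mm across, 28 g (all are alike)
- bead4_center (a point): Centre of metal bead 5 of five: a plain aluminium ball 27 mm across, 28 g (all are alike)
- dishes_low: Bystander, not to be disturbed: stack of three round culture dishes, 90 mm across, 45 mm high. Origin: underside, near its middle
- scanner: Bystander, not to be disturbed: black handheld barcode scanner lying flat, 163 mm long, 40 mm high. Origin: underside, near its middle
- pen: Bystander, not to be disturbed: marker pen lying flat, 130 mm long, 12 mm thick. Origin: underside, near its middle
- reagent: Bystander, not to be disturbed: amber glass bottle, 56 mm across, 90 mm high. Origin: underside, near its middle

How it is judged (in metres and radians):
On the way, in this order (a step that is already met when the one before it is completed fails the run):
1. at least one bead lies in the scoop, lifted clear above the tub's rim (height (world z) of scoop above 0.05 m and ((x of bead0_center in the frame of scoop between -0.04 and 0.036 m and y of bead0_center in the frame of scoop between -0.045 and 0.045 m and z of bead0_center in the frame of scoop between 0.006 and 0.06 m) or (x of bead1_center in the frame of scoop between -0.04 and 0.036 m and y of bead1_center in the frame of scoop between -0.045 and 0.045 m and z of bead1_center in the frame of scoop between 0.006 and 0.06 m) or (x of bead2_center in the frame of scoop between -0.04 and 0.036 m and y of bead2_center in the frame of scoop between -0.045 and 0.045 m and z of bead2_center in the frame of scoop between 0.006 and 0.06 m) or (x of bead3_center in the frame of scoop between -0.04 and 0.036 m and y of bead3_center in the frame of scoop between -0.045 and 0.045 m and z of bead3_center in the frame of scoop between 0.006 and 0.06 m) or (x of bead4_center in the frame of scoop between -0.04 and 0.036 m and y of bead4_center in the frame of scoop between -0.045 and 0.045 m and z of bead4_center in the frame of scoop between 0.006 and 0.06 m))), for 0.2 s.
2. all five beads are in the bowl (horizontal distance between each of bead0_center, bead1_center, bead2_center, bead3_center, bead4_center and bowl below 0.07 m and z of bead0_center in the frame of bowl between 0.005 and 0.055 m and z of bead1_center in the frame of bowl between 0.005 and 0.055 m and z of bead2_center in the frame of bowl between 0.005 and 0.055 m and z of bead3_center in the frame of bowl between 0.005 and 0.055 m and z of bead4_center in the frame of bowl between 0.005 and 0.055 m), for 0.2 s.
At the end, for the whole second after the job is handed in: All five beads in the bowl (centres within 70 mm of its axis, below its rim), at rest; bowl upright on the bench (0.1 rad); scoop at rest, upright (0.12 rad) on the mat, pan centre within 45 mm of the mat centre (all of step 2 and linear speed of each of bead0, bead1, bead2, bead3, bead4 below 0.05 m/s and horizontal distance between scoop and mat below 0.045 m and height (world z) of scoop below 0.012 m and angle between scoop's own z axis and vertical below 0.12 rad and linear speed of scoop below 0.02 m/s and angle between bowl's own z axis and vertical below 0.1 rad and height (world z) of bowl below 0.01 m); the robot touches nothing.
It fails at once if the gripper touches a bead (contact force between any of bead0, bead1, bead2, bead3, bead4 and the fingers above 0.3 N or contact force between any of bead0, bead1, bead2, bead3, bead4 and the arm above 0.3 N).
It fails at once if a bystander is moved by more than 30 mm (distance of any of dishes_low, scanner, pen, reagent from where it was at the start of the episode above 0.03 m).
It also fails if it takes over 69 s, if anything falls off the work surface, if the arm or the gripper's body presses on something with over 40 N, if the wrist force passes 120 N, or if a joint passes its speed limit or range.

## Working session

There is one attempt and no reset: what is moved stays moved. The work goes in short steps, Python scripts to look and compute and a shell command to move; the robot and the scene stay as the last step left them, time stands still between calls to the robot, and variables do not carry over. Pictures are saved under pics/ and viewed, at most 14 in all, crops included, and the job is handed in when it is done.

```bash
ls; mkdir -p pics; cat > h.py <<'E'
import numpy as np, cv2, pickle
from rig import status,get_image,env
def snap(n,f):
    im=get_image(n); cv2.imwrite(f'pics/{f}.png',im['color'][:,:,::-1]); pickle.dump(im,open(f'pics/{f}.pkl','wb')); return im
def load(f): return pickle.load(open(f'pics/{f}.pkl','rb'))
def F(im): return im['color'].shape[0]/2/np.tan(np.radians(im['vertical_fov'])/2)
def px2w(im,u,v,z):
    f=F(im); d=np.array(im['orientation'])@np.array([(u-im['cx'])/f,(v-im['cy'])/f,1]); c=np.array(im['xyz'])
    return c+d*(z-c[2])/d[2]
def w2px(im,p):
    f=F(im); q=np.array(im['orientation']).T@(np.array(p)-np.array(im['xyz'])); return q[:2]/q[2]*f+[im['cx'],im['cy']]
E
python3 - <<'E'
from h import *
a=snap('top','top0');b=snap('scene','scene0')
for i in(a,b):print({k:v for k,v in i.items() if k!='color'})
E
```

```text
pics
{'vertical_fov': 54.405790444084154, 'cx': 253.31537230763135, 'cy': 195.4805551555668, 'xyz': array([ 0.28463155, -0.09354841,  1.25840261]), 'orientation': array([[-0.03229877, -0.97774465,  0.20729735],
       [-0.99946864,  0.03250587, -0.00240798],
       [-0.00438399, -0.20726497, -0.97827502]])}
{'vertical_fov': 55.72667885013541, 'cx': 258.44927594561557, 'cy': 182.84019719707567, 'xyz': array([1.0361398 , 0.34876453, 0.78680296]), 'orientation': array([[-0.63738339,  0.55722408, -0.53220648],
       [ 0.77039779,  0.44725318, -0.45436972],
       [-0.01515471, -0.69961841, -0.71435595]])}
```

```bash
python3 -c "
import cv2
for n in('top0','scene0'):
    i=cv2.imread(f'pics/{n}.png'); cv2.imwrite(f'pics/{n}b.png',cv2.resize(i,(800,600),interpolation=2))"
```

```text
(no output)
```

View pics/top0b.png

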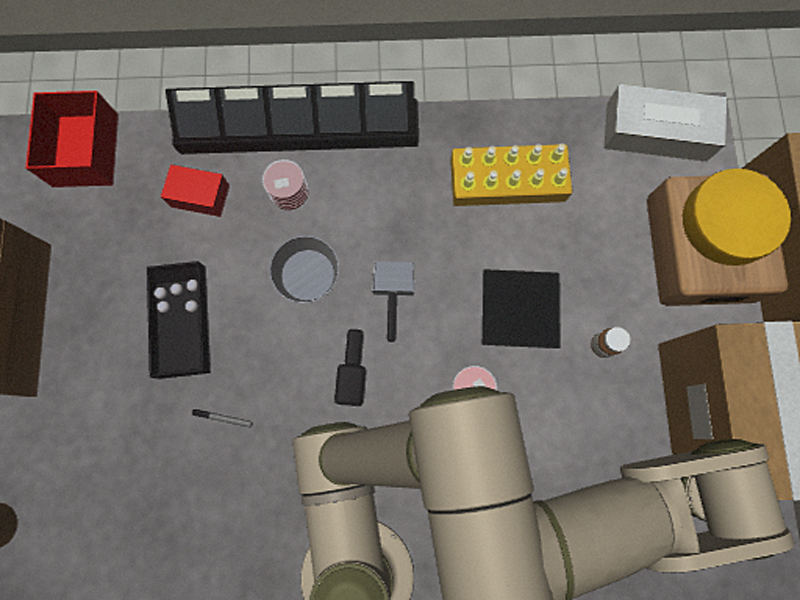

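View pics/scene0b.png

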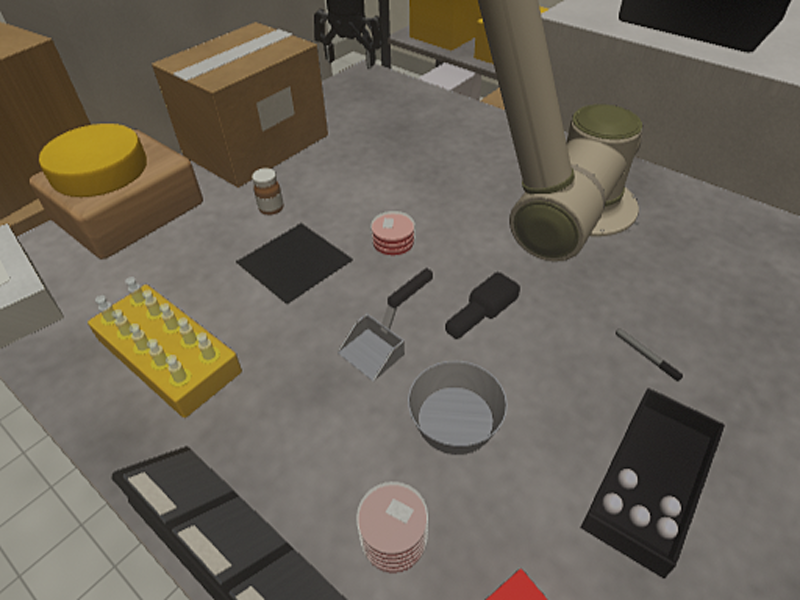

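The top view (800x600 scale) shows the scoop at about (393,278) with its handle running down to (391,340), and the bowl at (304,269). The tub spans (147–210, 262–378) with beads at its upper end, and the mat is at (521,308). The scanner (350,370) sits close to the handle, and the scene view agrees.

```bash
python3 - <<'E'
from h import *
a=load('top0');b=load('scene0')
s=1.5625
def P(im,l,z): 
    r=[px2w(im,u/s,v/s,z) for u,v in l]; return np.round(np.array(r)*1000).astype(int)[:,:2].tolist()
print('handle top',P(a,[(392,293),(391,340)],.095), P(b,[(392,302),(430,272)],.095))
print('pan floor top: ',P(a,[(374,262),(413,263),(413,293),(375,293)],.0),P(b,[(341,352),(374,378),(404,348)],0))
print('tub rim',P(a,[(147,266),(204,262),(210,372),(150,378)],.045),P(b,[(649,390),(723,425),(667,577),(583,526)],.045))
print('bowl',P(a,[(304,269)],.055),P(b,[(457,405)],.055), P(a,[(308,275)],.004))
print('mat',P(a,[(484,269),(559,273),(560,347),(482,345)],.004),P(b,[(302,224),(352,260),(288,302),(237,262)],.004))
print('beads',P(a,[(160,293),(176,289),(191,285),(162,307),(191,307)],.0195),P(b,[(628,478),(613,503),(640,516),(667,527),(671,506)],.0195))
print('scanner',P(a,[(348,331),(360,331),(363,404),(337,404)],.03))
print('pen',P(a,[(193,411),(251,424)],.01),'dish',P(a,[(285,180)],.045),P(a,[(475,378)],.04))
# wrist blob check
print(status.observe()['q'])
g=cv2.cvtColor(a['color'],cv2.COLOR_RGB2GRAY)
for (u,v) in [(160,293),(176,289),(191,285),(162,307),(191,307)]:
    x,y=int(u/s),int(v/s); w=g[y-6:y+7,x-6:x+7]>110; yy,xx=np.nonzero(w)
# bead blobs
r=np.zeros_like(g); r[172:205,97:132]=(g[172:205,97:132]>100)*255
n,l,st,c=cv2.connectedComponentsWithStats(r)
for i in range(1,n):
    print(st[i,4],c[i],np.round(px2w(a,*c[i],.0195)*1000))
E
```

```text
handle top [[557, -89], [460, -84]] [[562, -82], [466, -77]]
pan floor top:  [[652, -51], [647, -138], [578, -136], [581, -52]] [[643, -134], [648, -53], [568, -54]]
tub rim [[647, 438], [651, 315], [413, 294], [405, 418]] [[420, 314], [411, 422], [664, 440], [673, 333]]
bowl [[626, 97]] [[633, 104]] [[626, 96]]
mat [[627, -295], [612, -461], [447, -448], [457, -280]] [[447, -441], [463, -277], [623, -292], [613, -456]]
beads [[592, 417], [600, 383], [608, 350], [561, 411], [558, 348]] [[559, 350], [606, 349], [600, 385], [591, 419], [560, 412]]
scanner [[493, 7], [492, -18], [338, -22], [340, 32]]
pen [[336, 338], [305, 215]] dish [[836, 141]] [[383, -256]]
[-8.23512593e+01  2.18375098e+01  7.43785482e+01 -8.58575399e-04
  8.38574881e+01 -1.23347623e+01]
38 [122.5 182. ] [609. 349.  20.]
41 [112.02439024 184.31707317] [602. 385.  20.]
40 [102.075 186.8  ] [595. 418.  20.]
41 [103.7804878 195.7804878] [563. 411.  20.]
38 [121.89473684 195.21052632] [563. 349.  20.]
```

```bash
python3 - <<'E'
from h import *
from scipy.spatial.transform import Rotation as R
from scipy.optimize import least_squares
s=status.observe();print(np.round(s['tool_rot'],3),s['position'],R.from_matrix(s['tool_rot']).as_euler('ZYX',degrees=True),s['ft_force'])
w=get_image('wrist');Rt=np.array(s['tool_rot'])
print('cam in tool',np.round(Rt.T@(w['xyz']-np.array(s['position'])),3),np.round(Rt.T@w['orientation'],2),F(w))
a=load('top0');b=load('scene0');S=1.5625
def fit(pts,L,W,z,x0):
    c=np.array([[1,1],[1,-1],[-1,-1],[-1,1]])*[L/2,W/2]
    def res(p):
        m=np.array([[np.cos(p[2]),-np.sin(p[2])],[np.sin(p[2]),np.cos(p[2])]])
        q=c@m.T+p[:2]
        return np.concatenate([w2px(im,[*q[i],z])-np.array(uv)/S for im,i,uv in pts])
    r=least_squares(res,x0,loss='soft_l1');return np.round(r.x*[1000,1000,57.3],1),np.round(r.fun,1)
T=[(a,0,(147,266)),(a,1,(204,262)),(a,2,(210,372)),(a,3,(150,378)),(b,2,(649,390)),(b,3,(723,425)),(b,0,(667,577)),(b,1,(583,526))]
print(fit(T[:4],.24,.114,.045,[.53,.366,.08]));print(fit(T[4:],.24,.114,.045,[.53,.366,.08]))
E
```

```text
[[ 0.94   0.342 -0.   ]
 [ 0.342 -0.94   0.001]
 [ 0.    -0.001 -1.   ]] [ 0.18793087 -0.51662553  0.23078092] [ 1.99835861e+01 -1.48773058e-02 -1.79927969e+02] [ 0.51084284  0.60579842 -0.15045968]
cam in tool [ 0.081  0.    -0.143] [[-0.   -0.95 -0.32]
 [ 1.   -0.   -0.  ]
 [-0.   -0.32  0.95]] 274.45794900765594
(array([529. , 366.4,   4.1]), array([ 1.7,  0.5, -1. , -0.3, -2.1,  0. ,  1.1, -0.1]))
(array([544.4, 377.8,   4.4]), array([-2.5,  1.8,  0. ,  3.7,  3. , -0.5, -0.3, -2.5]))
```

```bash
python3 -m handwheel '24 43 5 0 0 -23 1;24 43 5 0 0 -23 1;24 43 5 0 0 -23 1;24 43 5 0 0 -23 1;24 43 5 0 0 -23 1;24 43 5 0 0 -23 1;24 43 5 0 0 -23 1;24 43 5 0 0 -23 1' 
python3 -m handwheel '0 0 0 0 0 0 1;0 0 0 0 0 0 1;0 0 0 0 0 0 1;0 0 0 0 0 0 1;0 0 0 0 0 0 1;0 0 0 0 0 0 1'
```

```text
time_s: 0.82
position: [0.3497, -0.2259, 0.2651]
tool_rot: [[0.999, -0.053, 0.0], [-0.053, -0.999, 0.0], [0.0, -0.0, -1.0]]
ft_force: [0.8, -1.6, 0.3]
grip_width: 0.0857
gripper_force: 0.0
time_s: 1.32
position: [0.3488, -0.2288, 0.2647]
tool_rot: [[0.999, -0.055, -0.0], [-0.055, -0.999, 0.0], [-0.0, -0.0, -1.0]]
ft_force: [0.2, 0.5, -0.3]
grip_width: 0.0857
gripper_force: 0.0
```

```bash
python3 -m handwheel '8 14.4 0 0 0 0 1;8 14.4 0 0 0 0 1;8 14.4 0 0 0 0 1;8 14.4 0 0 0 0 1;8 14.4 0 0 0 0 1;8 14.4 0 0 0 0 1;8 14.4 0 0 0 0 1' | sed -n 2p
python3 -c "
from h import *
snap('wrist','w1')"
python3 -m handwheel '4 33 2 0 0 7.3 1;4 33 2 0 0 7.3 1;4 33 2 0 0 7.3 1;4 33 2 0 0 7.3 1;4 33 2 0 0 7.3 1;4 33 2 0 0 7.3 1;4 33 2 0 0 7.3 1;4 33 2 0 0 7.3 1'|sed -n 2p
python3 -m handwheel '1 12 2 0 0 0 1;1 12 2 0 0 0 1;1 12 2 0 0 0 1;1 12 2 0 0 0 1;1 12 2 0 0 0 1;1 12 2 0 0 0 1'
python3 -c "
from h import *
snap('wrist','w2')
a=load('w1')['color'];b=load('w2')['color']
cv2.imwrite('pics/w12.png',cv2.resize(np.vstack([a,b])[:,:,::-1],(800,600)) if 0 else np.hstack([cv2.resize(a,(400,300)),cv2.resize(b,(400,300))])[:,:,::-1])
cv2.imwrite('pics/w2b.png',cv2.resize(b,(800,600))[:,:,::-1])
cv2.imwrite('pics/w1b.png',cv2.resize(a,(800,600))[:,:,::-1])"
```

```text
position: [0.4291, -0.0846, 0.2647]
position: [0.4699, 0.2464, 0.2851]
time_s: 3.12
position: [0.4801, 0.3644, 0.3045]
tool_rot: [[0.997, 0.072, -0.001], [0.072, -0.997, -0.001], [-0.001, 0.001, -1.0]]
ft_force: [-0.1, 0.2, -0.7]
grip_width: 0.0854
gripper_force: 0.0
```

View pics/w1b.png

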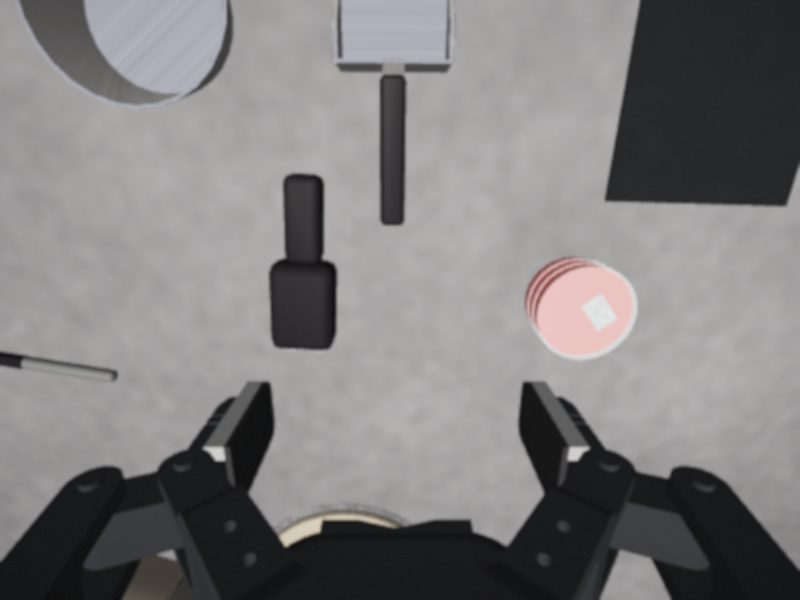

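View pics/w2b.png

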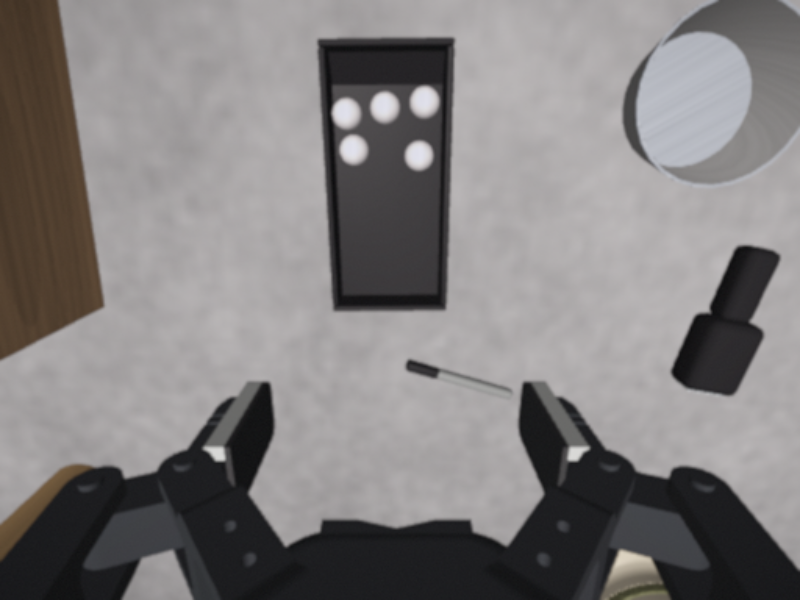

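w1 shows the handle from (392,75) to (392,223), clear of the scanner. w2 shows the tub rim corners at (320,41), (453,39), (445,309) and (335,309), with five beads in two rows at the far end.

```bash
python3 - <<'E'
from h import *
from scipy.optimize import least_squares
S=1.5625
a=load('w1');b=load('w2');t=load('top0');sc=load('scene0')
def P(im,l,z): return np.round([1000*px2w(im,u/S,v/S,z)[:2] for u,v in l]).astype(int).tolist()
print('handle',P(a,[(393,75),(392,223)],.095))
print('backwall top',P(a,[(335,67),(452,68)],.04))
def fit(pts,x0):
    c=np.array([[1,1],[1,-1],[-1,-1],[-1,1]])*[.12,.057]
    def res(p):
        m=np.array([[np.cos(p[2]),-np.sin(p[2])],[np.sin(p[2]),np.cos(p[2])]]);q=c@m.T+p[:2]
        return np.concatenate([w2px(im,[*q[i],.045])-np.array(uv)/S for im,i,uv in pts])
    r=least_squares(res,x0);return r.x,np.round(r.fun,1)
p,f=fit([(b,0,(320,40)),(b,1,(454,39)),(b,2,(445,310)),(b,3,(334,310))],[.53,.366,.08])
print(p*[1000,1000,57.3],f)
ca,sa=np.cos(p[2]),np.sin(p[2])
for w in P(b,[(347,113),(385,107),(424,102),(353,150),(419,155)],.0195):
    d=np.array(w)/1000-p[:2];print(w,np.round(1000*np.array([ca*d[0]+sa*d[1],-sa*d[0]+ca*d[1]])))
print('bowl floor circle',P(b,[(637,99),(752,99),(695,31),(695,167)],.004), 'floor in w1',P(a,[(157,93)],.004))
# bowl rim fit in top
e=np.array([(271,270),(338,270),(304,238),(306,302),(280,246),(330,248),(279,290)])
q=np.array(P(t,e,.055));A=np.c_[2*q,np.ones(len(q))];x=np.linalg.lstsq(A,(q**2).sum(1),rcond=None)[0];print('bowl top',x[:2],np.sqrt(x[2]+x[0]**2+x[1]**2))
E
```

```text
handle [[560, -90], [464, -84]]
backwall top [[577, -47], [571, -136]]
[532.00395709 374.18013232   4.33864362] [-1.5 -0.9  1.5 -0.7  1.   1.2 -0.9  1.5]
[595, 417] [66. 38.]
[602, 382] [70.  3.]
[609, 347] [ 75. -33.]
[563, 410] [34. 33.]
[563, 348] [ 29. -28.]
bowl floor circle [[628, 146], [635, 38], [687, 108], [571, 73]] floor in w1 [[572, 112]]
bowl top [625.70007796  96.39522635] 71.80389325285269
```

```bash
python3 -m handwheel '3 -32 -5 0 0 -7.6 1;3 -32 -5 0 0 -7.6 1;3 -32 -5 0 0 -7.6 1;3 -32 -5 0 0 -7.6 1;3 -32 -5 0 0 -7.6 1;3 -32 -5 0 0 -7.6 1;3 -32 -5 0 0 -7.6 1;3 -32 -5 0 0 -7.6 1'|sed -n 2p
python3 -m handwheel '1.5 -13.2 -9 0 0 0 1;1.5 -13.2 -9 0 0 0 1;1.5 -13.2 -9 0 0 0 1;1.5 -13.2 -9 0 0 0 1;1.5 -13.2 -9 0 0 0 1;1.5 -13.2 -9 0 0 0 1;1.5 -13.2 -9 0 0 0 1'
python3 -c "
from h import *
snap('wrist','w3')
a=load('w3')['color']
cv2.imwrite('pics/w3b.png',cv2.resize(a,(800,600))[:,:,::-1])"
```

```text
position: [0.5084, 0.0418, 0.2548]
time_s: 4.42
position: [0.5238, -0.0865, 0.1656]
tool_rot: [[0.998, -0.06, 0.001], [-0.06, -0.998, -0.0], [0.001, 0.0, -1.0]]
ft_force: [-0.4, -0.8, 0.7]
grip_width: 0.0852
gripper_force: 0.0
```

View pics/w3b.png

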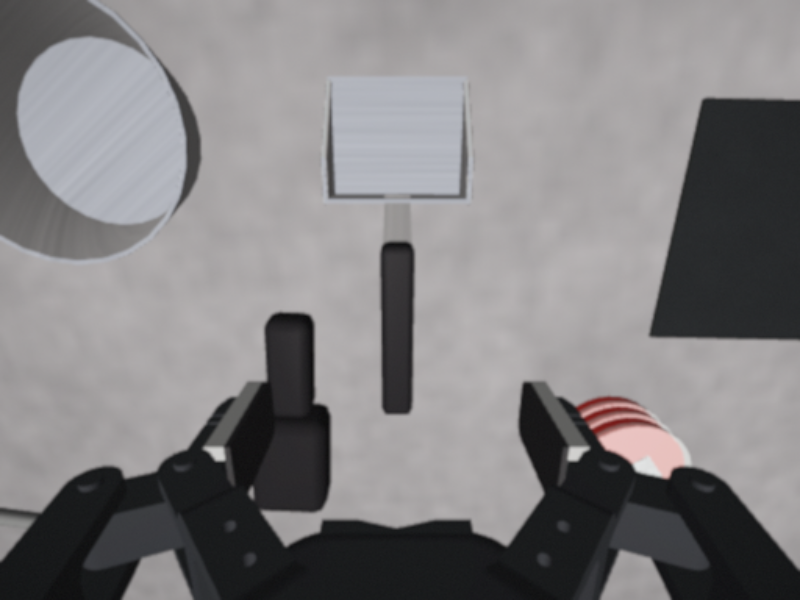

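w3 shows the handle running from (397,242) to (397,412), aligned and centred between the fingers. The pan mouth is at row 77.

```bash
python3 - <<'E'
from h import *
a=load('w3');S=1.5625
P=lambda l,z: np.round([1000*px2w(a,u/S,v/S,z)[:2] for u,v in l]).astype(int).tolist()
print(P([(397,242),(397,412)],.095),P([(330,77),(468,77)],.0),P([(323,201),(472,201)],.04),'mat',P([(705,98),(651,336)],.004))
b=load('w3');q=np.array(P([(18,108),(186,140),(110,38),(130,223)],.004));print(q)
E
```

```text
[[564, -90], [465, -84]] [[656, -52], [650, -142]] [[581, -46], [576, -137]] mat [[628, -294], [461, -281]]
[[649 152]
 [623  47]
 [685  81]
 [571  98]]
```

```bash
python3 -m handwheel '0.2 0 -4 0 0 0 1;0.2 0 -7 0 0 0 1;0.2 0 -9 0 0 0 1;0.2 0 -9.8 0 0 0 1;0.2 0 -9.8 0 0 0 1;0.2 0 -9.8 0 0 0 1' 90 | grep -E 'pos|ft'
```

```text
position: [0.5269, -0.0856, 0.0682]
ft_force: [0.8, 1.0, 0.7]
```

```bash
python3 -m handwheel '0 -0.1 0 0 0 0 0;0 -0.1 0 0 0 0 0;0 -0.1 0 0 0 0 0;0 -0.1 0 0 0 0 0;0 -0.1 0 0 0 0 0;0 -0.1 0 0 0 0 0;0 -0.1 0 0 0 0 0;0 -0.1 0 0 0 0 0' 100
python3 -m handwheel '0 0 0 0 0 0 0;0 0 0.5 0 0 0 0;0 0 2 0 0 0 0;0 0 5 0 0 0 0;0 0 8 0 0 0 0;0 0 8 0 0 0 0;0 0 8 0 0 0 0;0 0 8 0 0 0 0'
python3 -c "
from h import *
snap('scene','s4')
a=load('s4')['color']
cv2.imwrite('pics/s4b.png',cv2.resize(a[100:300,180:440],(780,600))[:,:,::-1])"
```

```text
time_s: 5.63
position: [0.5264, -0.087, 0.0673]
tool_rot: [[0.998, -0.058, 0.001], [-0.058, -0.998, -0.0], [0.001, 0.0, -1.0]]
ft_force: [-2.1, 0.3, 4.6]
grip_width: 0.0164
gripper_force: 97.5
time_s: 6.3
position: [0.5256, -0.0866, 0.146]
tool_rot: [[0.998, -0.058, -0.002], [-0.058, -0.998, 0.001], [-0.002, -0.001, -1.0]]
ft_force: [0.2, 0.3, -2.4]
grip_width: 0.0163
gripper_force: 97.8
```

View pics/s4b.png

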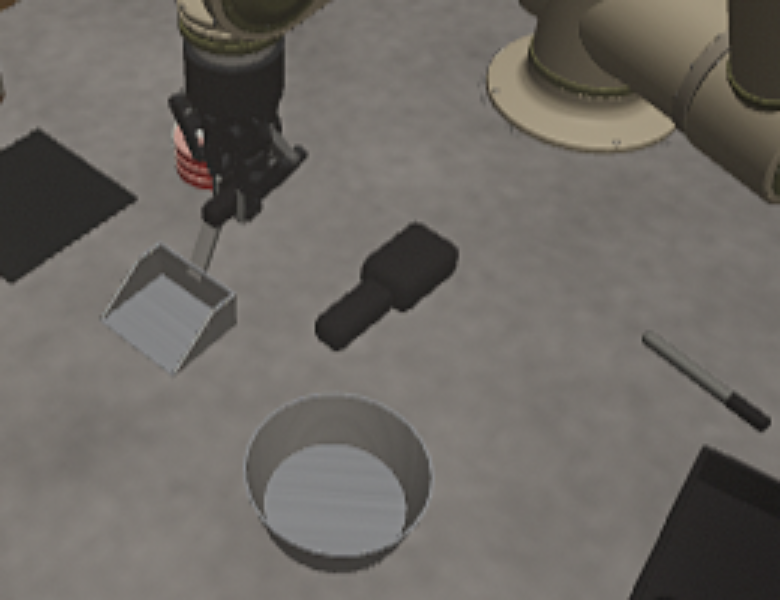

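The scoop is held level and clear of the bench. Next I carry it over the tub and compare it with the tub in the wrist view.

```bash
python3 -m handwheel '-1 3 3 0 0 0 0;-10 30 4 0 0 7.6 0;-10 30 4 0 0 7.6 0;-10 30 4 0 0 7.6 0;-10 30 4 0 0 7.6 0;-10 30 4 0 0 7.6 0;-10 30 4 0 0 7.6 0;-10 30 4 0 0 7.6 0'|sed -n 2p
python3 -m handwheel '-3.8 15 -2 0 0 0 0;-3.8 15 -2 0 0 0 0;-3.8 15 -2 0 0 0 0;-3.8 15 -2 0 0 0 0;-3.8 15 -2 0 0 0 0;-3.8 15 -2 0 0 0 0;-3.8 15 -2 0 0 0 0'
python3 -c "
from h import *
snap('wrist','w5')
a=load('w5')['color']
cv2.imwrite('pics/w5b.png',cv2.resize(a,(800,600))[:,:,::-1])"
```

```text
position: [0.4244, 0.2151, 0.1858]
time_s: 7.6
position: [0.388, 0.3625, 0.166]
tool_rot: [[0.997, 0.075, -0.002], [0.075, -0.997, -0.001], [-0.002, 0.001, -1.0]]
ft_force: [0.9, -0.0, -2.7]
grip_width: 0.0162
gripper_force: 98.4
```

View pics/w5b.png

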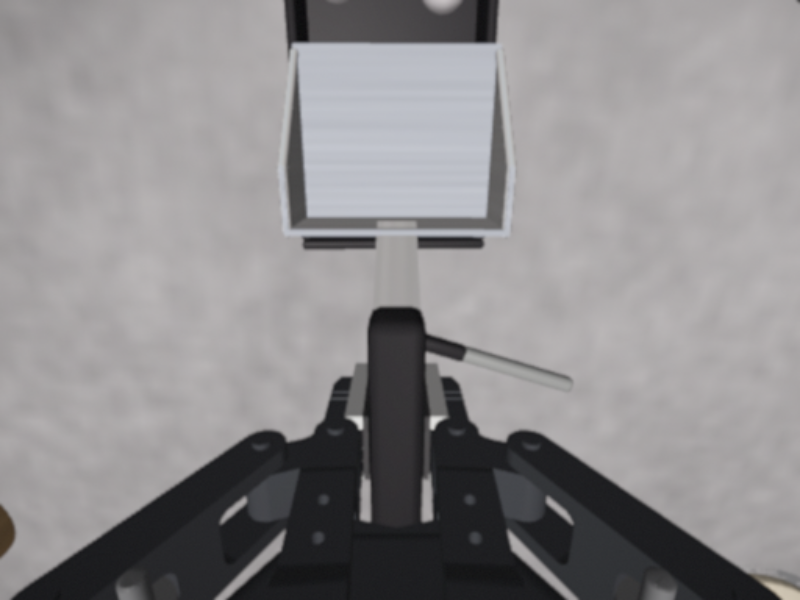

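In w5 the mouth edge runs (294,44)–(500,45). The tub's outer walls are at about columns 287 and 497, and its near edge runs (304,242)–(483,242). The scoop is close to centred and parallel.

```bash
python3 - <<'E'
from h import *
a=load('w5');S=1.5625;c,s=np.cos(.0757),np.sin(.0757)
def P(l,z):
    r=np.array([1000*px2w(a,u/S,v/S,z)[:2] for u,v in l])-[532,373.5]; return np.round(np.c_[c*r[:,0]+s*r[:,1],-s*r[:,0]+c*r[:,1]],1).tolist()
print('mouth',P([(294,44),(500,45)],.1),'backtop',P([(284,236),(511,236)],.139))
print('tub near',P([(303,238),(484,238),(303,248),(484,248)],.045),'sides',P([(286,5),(498,5),(288,35),(498,35)],.045))
g=a['color'].mean(2)
for r in (4,14,22): print(r,g[r,175:200].astype(int),g[r,300:325].astype(int))
E
```

```text
mouth [[-17.8, 42.7], [-18.3, -45.5]] backtop [[-93.4, 43.8], [-93.6, -46.6]]
tub near [[-111.7, 56.7], [-111.9, -55.4], [-118.0, 57.1], [-118.2, -55.8]] sides [[12.1, 56.9], [11.9, -54.9], [-1.8, 57.0], [-1.9, -56.0]]
4 [174 174 174 174 175 174 156  96  47  48  50  47  40  27  15  15  12  14
  13  16  28  53  76  81  81] [ 61  60  60  60  52  34  20  17  17  18  20  22  29  42  51  52  47  46
  83 135 167 171 170 170 169]
14 [172 172 173 173 173 174 169 142  81  45  51  50  47  37  22  15  14  13
  14  14  17  35  62  78  82] [ 62  63  62  60  49  28  19  19  17  19  17  26  37  49  54  50  43  65
 124 167 174 174 173 173 173]
22 [171 172 172 172 173 173 172 158 112  60  47  51  49  43  31  18  13  16
  13  15  15  24  55  78  84] [ 62  62  61  56  40  21  17  20  19  19  21  31  44  53  53  47  49  89
 142 171 175 174 174 175 175]
```

```bash
python3 -m handwheel '0 0.2 -2 0 0 0 0;0 0.2 -5 0 0 0 0;0 0.2 -7 0 0 0 0;0 0.2 -8.2 0 0 0 0;0 0.2 -8.8 0 0 0 0;0 0.2 -8.8 0 0 0 0;0 0.2 -8.8 0 0 0 0'|grep -E 'pos|ft'
for i in 1 ; do python3 -m handwheel '0 0 -0.2 0 0 0 0;0 0 -0.2 0 0 0 0;0 0 -0.2 0 0 0 0'|grep -E 'pos|ft'; python3 -m handwheel '0 0 -0.2 0 0 0 0;0 0 -0.2 0 0 0 0;0 0 -0.2 0 0 0 0'|grep -E 'pos|ft';done
```

```text
position: [0.3889, 0.3647, 0.0795]
ft_force: [-0.3, 0.4, -0.3]
position: [0.3885, 0.3652, 0.0775]
ft_force: [-0.4, 0.1, -1.6]
position: [0.3882, 0.3652, 0.0749]
ft_force: [-1.0, -0.2, -1.8]
```

```bash
python3 -m handwheel '0 0 -0.1 0 0 0 0;0 0 -0.15 0 0 0 0;0 0 -0.15 0 0 0 0'|grep -E 'pos|ft|time';python3 -m handwheel '0 0 -0.1 0 0 0 0;0 0 -0.1 0 0 0 0;0 0 -0.1 0 0 0 0'|grep -E 'pos|ft'
```

```text
time_s: 8.98
position: [0.3883, 0.3652, 0.0736]
ft_force: [-0.4, 0.0, -0.4]
position: [0.3882, 0.3652, 0.0733]
ft_force: [-4.2, -1.2, 8.1]
```

```bash
python3 -m handwheel '0.8 0.06 0 0 0 0 0;1.6 0.12 0 0 0 0 0;2.4 0.18 0 0 0 0 0;3.2 0.24 0 0 0 0 0;4 0.3 0 0 0 0 0;4.8 0.36 0 0 0 0 0;5.6 0.42 0 0 0 0 0;6.4 0.48 0 0 0 0 0'|grep -E 'pos|ft|rot'
python3 -m handwheel '0.6 0.04 0 0 0 0 0;1.2 0.09 0 0 0 0 0;1.8 0.13 0 0 0 0 0;2.4 0.18 0 0 0 0 0;3 0.23 0 0 0 0 0;3 0.23 0 0 0 0 0'|grep -E 'pos|ft'
python3 -c "
from h import *
snap('wrist','w6')
a=load('w6')['color'];b=snap('scene','s6')['color']
cv2.imwrite('pics/m6.png',np.hstack([cv2.resize(a[:200,100:400],(450,300)),cv2.resize(b[230:380,350:500],(300,300))])[:,:,::-1])"
```

```text
position: [0.4521, 0.3703, 0.0734]
tool_rot: [[0.997, 0.075, -0.0], [0.075, -0.997, 0.001], [-0.0, -0.001, -1.0]]
ft_force: [-6.9, -0.3, 8.2]
position: [0.4831, 0.3726, 0.0734]
ft_force: [-1.7, -0.4, 4.4]
```

View pics/m6.png

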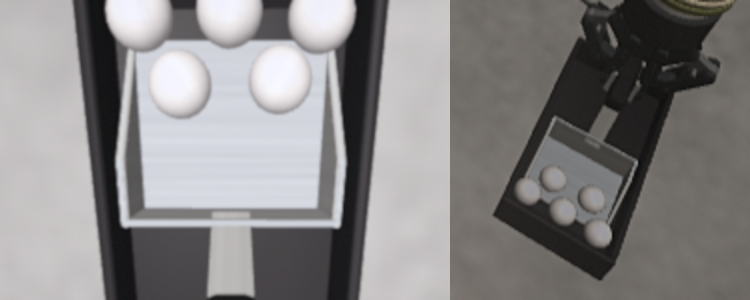

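w6 shows two beads on the pan and the other three just at the lip, spread across the width. I'll push to the ramp foot, then tip back while climbing it.

```bash
python3 -m handwheel '0.5 0.04 0 0 0 0 0;1 0.08 0 0 0 0 0;1.2 0.09 0 0 0 0 0;1.2 0.09 0 0 0 0 0'|grep -E 'pos|ft'
python3 -m handwheel '0.1 0 -0.2 0.22 -3 0 0;0.3 0.02 -0.5 0.45 -6 0 0;0.6 0.05 -0.8 0.7 -9 0 0;0.9 0.07 -1.1 0.9 -12 0 0;0.7 0.05 -1.4 1.1 -15 0 0;0.65 0.05 -1.4 1.2 -16 0 0;0.65 0.05 -1.4 1.2 -16 0 0'|grep -E 'pos|ft|rot'
python3 -c "
from h import *
snap('wrist','w7')
a=load('w7')['color'];b=snap('scene','s7')['color']
cv2.imwrite('pics/m7.png',np.hstack([cv2.resize(a[:200,100:400],(450,300)),cv2.resize(b[230:380,350:500],(300,300))])[:,:,::-1])"
```

```text
position: [0.4942, 0.3735, 0.0734]
ft_force: [-3.7, 0.2, 8.5]
position: [0.4994, 0.3734, 0.0576]
tool_rot: [[0.959, 0.075, 0.273], [0.073, -0.997, 0.02], [0.274, 0.001, -0.962]]
ft_force: [0.1, 0.4, -3.4]
```

View pics/m7.png

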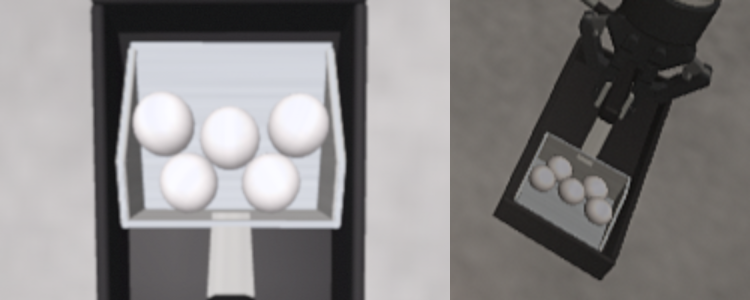

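All five beads sit in the tipped scoop. Next: lift and carry.

```bash
python3 -m handwheel '-0.2 0 0.5 0 0 0 0;-0.2 0 1.5 0 0 0 0;-0.2 0 3 0 0 0 0;-0.2 0 5 0 0 0 0;-0.2 0 7 0 0 0 0;-0.2 0 9 0 0 0 0;-0.2 0 11 0 0 0 0;-0.2 0 12 0 0 0 0'|grep -E 'pos|ft'
python3 -m handwheel '0 -0.3 0 0 0 0 0;-0.1 -1 0 0 0 0 0;-0.2 -2.2 0 0 0 0 0;-0.4 -4 0 0 0 0 0;-0.7 -6 0 0 0 0 0;-1 -8.2 0 0 0 0 0;-1.3 -10.6 0 0 0 0 0;-1.6 -13 0 0 0 0 0'|grep -E 'pos|ft'
python3 -m handwheel '-0.3 -2.4 0 0 0 0 0;-0.6 -4.8 0 0 0 0 0;-0.9 -7.2 0 0 0 0 0;-1.2 -9.4 0 0 0 0 0;-1.5 -11.4 0 0 0 0 0;-1.7 -13.2 0 0 0 0 0;-1.8 -14.6 0 0 0 0 0;-1.9 -15.6 0 0 0 0 0'|grep -E 'pos|ft'
python3 -m handwheel '0 -0.4 -0.2 0 0 0 0;0 -0.5 -1 0 0 0 0;0 -0.5 -2 0 0 0 0;0 -0.5 -3.2 0 0 0 0;0 -0.5 -4 0 0 0 0;0 -0.5 -4.4 0 0 0 0;0 -0.5 -4.4 0 0 0 0'
python3 -c "
from h import *
a=snap('wrist','w8')['color'];b=snap('scene','s8')['color']
cv2.imwrite('pics/m8.png',np.hstack([cv2.resize(a,(400,300)),cv2.resize(b[160:340,180:420],(400,300))])[:,:,::-1])"
```

```text
position: [0.4996, 0.374, 0.1823]
ft_force: [0.0, 0.1, -3.0]
position: [0.4816, 0.2416, 0.177]
ft_force: [1.2, 0.5, -3.6]
position: [0.4624, 0.0857, 0.1773]
ft_force: [0.4, 0.6, -2.6]
time_s: 14.1
position: [0.4629, 0.083, 0.1329]
tool_rot: [[0.959, 0.075, 0.273], [0.072, -0.997, 0.021], [0.273, -0.0, -0.962]]
ft_force: [-0.7, -0.8, -3.8]
grip_width: 0.0166
gripper_force: 98.2
```

View pics/m8.png

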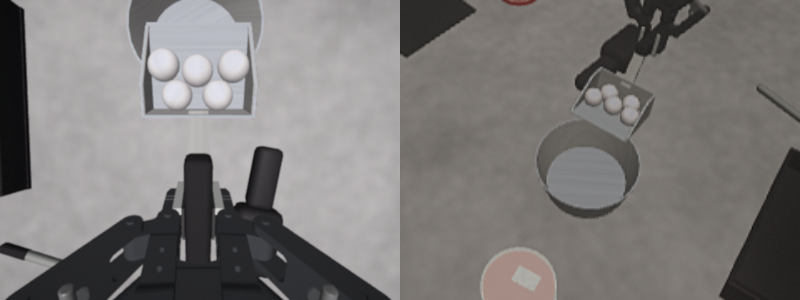

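```bash
python3 -m handwheel '0.2 0 0 -0.3 4 0 0;0.5 0 0.05 -0.6 8 0 0;0.9 0.05 0.1 -0.9 12 0 0;1.3 0.1 0.2 -1.2 16 0 0;1.5 0.12 0.5 -1.35 18 0 0;1.8 0.14 0.8 -1.5 20 0 0;1.8 0.14 0.8 -1.5 20 0 0;1.8 0.14 0.8 -1.5 20 0 0'|grep -E 'pos|ft'
python3 -m handwheel '0 0 0 0 0 0 0;0 0 0 0 0 0 0;0 0 0 0 0 0 0;0.3 0.02 0.4 -0.15 2 0 0;0.6 0.04 0.8 -0.3 4 0 0;0.6 0.04 0.8 -0.3 4 0 0;0.6 0.04 0.8 -0.3 4 0 0'|grep -E 'pos|ft'
python3 -m handwheel '0.45 0.03 0.6 -0.22 3 0 0;0.9 0.07 1.2 -0.45 6 0 0;1.4 0.1 1.7 -0.7 9 0 0;2 0.15 2.25 -0.9 12 0 0;2.5 0.2 2.7 -1.1 15 0 0;3.1 0.23 3.1 -1.35 18 0 0;3.1 0.23 3.1 -1.35 18 0 0;3.1 0.23 3.1 -1.35 18 0 0'|grep -E 'pos|ft|rot'
python3 -c "
from h import *
a=snap('wrist','w9')['color'];b=snap('scene','s9')['color']
cv2.imwrite('pics/m9.png',np.hstack([cv2.resize(a,(400,300)),cv2.resize(b[160:340,180:420],(400,300))])[:,:,::-1])"
```

```text
position: [0.4822, 0.0841, 0.1425]
ft_force: [-0.7, -0.4, -3.3]
position: [0.488, 0.0844, 0.1504]
ft_force: [0.2, 0.6, -2.1]
position: [0.5188, 0.0867, 0.1807]
tool_rot: [[0.896, 0.075, -0.437], [0.067, -0.997, -0.033], [-0.438, -0.0, -0.899]]
ft_force: [0.3, -0.2, -2.2]
```

View pics/m9.png

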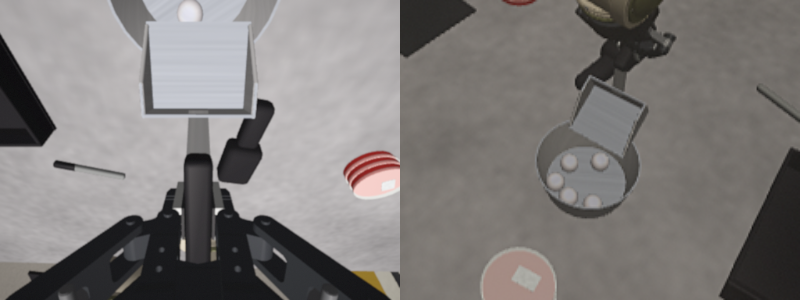

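All five beads are in the bowl and the scoop is empty. Now I level it and go to the mat.

```bash
python3 -m handwheel '0 0 2 0 0 0 0;0 0 4 0.5 -6 0 0;0 0 4 1 -12 0 0;0 0 4 1.4 -18 0 0;0 0 4 1.8 -24 0 0;0 0 4 1.95 -26 0 0;0 0 4 1.95 -26 0 0'|grep -E 'pos|ft|rot'
python3 -m handwheel '-0.3 -2 0 0 0 -1 0;-1 -6 0 0 0 -2 0;-1.6 -10 0 0 0 -3 0;-2.2 -14 0 0 0 -4.3 0;-2.8 -18 0 0 0 -4.3 0;-3.5 -22 0 0 0 -4.3 0;-4.1 -26 0 0 0 -4.3 0;-4.7 -30 0 0 0 -4.3 0'|grep -E 'pos|ft|rot'
python3 -m handwheel '-0.6 -4 0 0 0 0 0;-1.2 -8 0 0 0 0 0;-1.8 -11.5 0 0 0 0 0;-2.3 -14.5 -1 0 0 0 0;-2.5 -15.7 -2 0 0 0 0;-2.5 -15.7 -3 0 0 0 0;-2.5 -15.7 -4 0 0 0 0;-2.5 -15.7 -4 0 0 0 0'|grep -E 'pos|ft|rot|time'
```

```text
position: [0.5167, 0.0869, 0.2224]
tool_rot: [[0.997, 0.075, 0.003], [0.075, -0.997, 0.0], [0.003, 0.0, -1.0]]
ft_force: [0.1, 0.1, -0.9]
position: [0.4708, -0.2151, 0.2214]
tool_rot: [[1.0, -0.0, -0.001], [-0.0, -1.0, 0.0], [-0.001, -0.0, -1.0]]
ft_force: [2.2, 0.1, -1.8]
time_s: 18.13
position: [0.4464, -0.3682, 0.179]
tool_rot: [[1.0, 0.001, -0.003], [0.001, -1.0, 0.004], [-0.003, -0.004, -1.0]]
ft_force: [0.5, 0.8, -2.3]
```

```bash
python3 -m handwheel '0 0 -3 0 0 0 0;0 0 -6 0 0 0 0;0 0 -8 0 0 0 0;0 0 -9.5 0 0 0 0;0 0 -10.3 0 0 0 0;0 0 -10.3 0 0 0 0;0 0 -10.3 0 0 0 0'|grep -E 'pos|ft|rot'
python3 -m handwheel '0 0 -0.2 0 0 0 0;0 0 -0.3 0 0 0 0;0 0 -0.3 0 0 0 0;0 0 -0.3 0 0 0 0'|grep -E 'pos|ft'
python3 -m handwheel '0 0 -0.1 0 0 0 0;0 0 -0.15 0 0 0 0;0 0 -0.15 0 0 0 0;0 0 -0.15 0 0 0 0'|grep -E 'pos|ft'
```

```text
position: [0.4474, -0.3698, 0.0792]
tool_rot: [[1.0, 0.001, 0.001], [0.001, -1.0, -0.001], [0.001, 0.001, -1.0]]
ft_force: [0.8, 0.7, -1.5]
position: [0.4469, -0.3704, 0.0759]
ft_force: [0.3, 0.5, -1.7]
position: [0.4468, -0.3703, 0.0739]
ft_force: [0.2, 0.6, -1.4]
```

```bash
python3 -m handwheel '0 0 -0.1 0 0 0 0;0 0 -0.2 0 0 0 0;0 0 -0.2 0 0 0 0;0 0 -0.2 0 0 0 0'|grep -E 'pos|ft'
python3 -m handwheel '0 0 -0.05 0 0 0 0;0 0 -0.1 0 0 0 0;0 0 -0.1 0 0 0 0'|grep -E 'pos|ft'
```

```text
position: [0.4468, -0.3703, 0.0719]
ft_force: [-0.5, 0.6, -1.2]
position: [0.4468, -0.3703, 0.0715]
ft_force: [-0.4, 0.3, 3.6]
```

```bash
python3 -m handwheel '0 0 0 0 0 0 0.3;0 0 0 0 0 0 0.4;0 0 0 0 0 0 0.6;0 0 0 0 0 0 0.8;0 0 0 0 0 0 0.8;0 0 0 0 0 0 0.8' 20 |grep -E 'pos|ft|grip'
python3 -m handwheel '0 0 1 0 0 0 0.8;0 0 3 0 0 0 0.8;0 0 6 0 0 0 0.8;0 0 10 0 0 0 0.8;0 0 14 0 0 0 0.8;0 0 16 0 0 0 0.8;0 0 16 0 0 0 0.8'|grep -E 'pos|ft|grip|time'
python3 -c "
from h import *
a=snap('top','t10')['color'];b=snap('scene','s10')['color']
cv2.imwrite('pics/m10.png',np.hstack([cv2.resize(a[120:300,60:420],(400,300)),cv2.resize(b[100:340,100:420],(400,300))])[:,:,::-1])"
```

```text
position: [0.4468, -0.3703, 0.0709]
ft_force: [-0.1, -0.2, 0.7]
grip_width: 0.0685
gripper_force: 0.0
time_s: 21.05
position: [0.4478, -0.3714, 0.2371]
ft_force: [0.3, 0.5, 0.1]
grip_width: 0.0685
gripper_force: 0.0
```

View pics/m10.png

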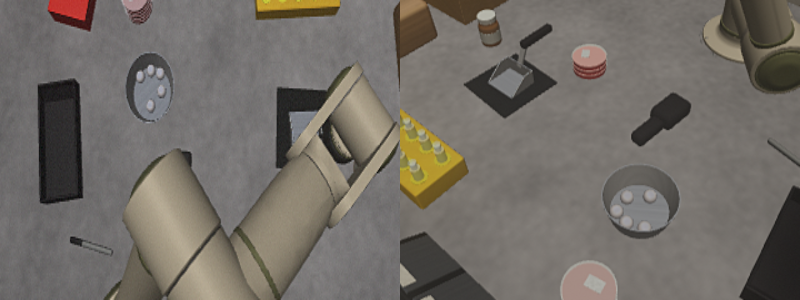

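The scoop stands in the middle of the mat, the tub is empty, all five beads are in the bowl and the arm is clear.

```bash
python3 -c "
from rig import env
print(env.close_job())"
```

```text
the job is handed in; nothing more can be done
None
```

I handed the job in at about 21 s: in the last pictures all five beads are in the bowl, the scoop stands upright in the middle of the mat, and the bystanders look undisturbed; no verdict came back.

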